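Nudge the drilling template home on its dowel pins

ROBOT

A 6-joint arm with a two-finger parallel gripper is mounted at the origin on the work surface. World frame = base frame: x ahead of the robot, y to its left, z up, the work surface at z = 0. Lengths are in m, angles in rad, forces in N, time in s.
With the tool pointing down it reaches from about 0.275 to 0.725 m from the base axis. Payload 5.6 kg.
Tool frame: the origin (TCP) lies midway between the tips of the shut fingers; the grasp point (between the pads) lies 19 mm behind it; z points along the fingers, y is the direction in which the jaws open and shut (so a half turn about z gives the same grasp; the last joint's range is limited). The gripper opens to 85 mm and grips with 20 to 120 N. Pads are 22 mm wide; open, the fingers measure 114 mm over their backs; the gripper's body (76 mm by 85 mm) begins 54 mm behind the grasp point. The pads swing forward as they close: fully open they stand 13 mm farther back than shut.
Start: joints at [1.42, 0.255, 0.108, 0, -1.424, -0.285], TCP at [0.232, 0.499, 0.231] pointing down, gripper open.
Joint ranges: [-2.95, 2.95], [-1.21, 1.97], [-1.09, 1.5], [-2.87, 1.71], [-2.94, -0.07], [-3.05, 3.05]. Speed limits (rad/s): [2.57, 2.57, 3.14, 3.14, 3.14, 3.14].

INTERFACE

Orientations are given as a unit quaternion [w, x, y, z].
In Python, from rig import r gives the robot as it stands.
- The arm moves only by the shell command python3 -m creep 'ROWS'. ROWS is a JSON object of lists of equal length, an entry for each row: "offset": the shift along the tool's x, y, z scaled (see below), a list of three; "spin": the turn about the tool's z scaled (see below); "fingers": the finger opening in mm, from 0 to 85.4. A call has 1 to 12 rows; each row is the pose to reach, as a shift and turn from the pose measured when the call began, along the tool's axes at that moment, turning the shorter way round; what a row does not reach only later rows make up. The controller multiplies each number of a shift by 150 mm and each number of a turn by 180 degrees. A row lasts 1/12 s, in which the tool goes at most 41.7 mm and 7.16 degrees, less where a joint would pass 70% of its speed; a pose out of reach is approached as far as the arm can. A call with a number of a shift or a turn outside -1 to 1 is refused whole. A call with a gripper value outside its range is refused whole. The fingers move at their own pace and stop on an object; the grip force is fixed at half the most. Time passes only in rows, so rows that repeat a pose let the fingers close. It gives the time, the measured TCP pose, the force and the opening at its end, in the units of the state.
- r.observe(): the state, without advancing time (a new reading comes with each control period).
- r.grab_frame(name): name is "scene" or "top" or "wrist"; returns a dict with "frame" (480x640x3 uint8, blue, green, red), "fx", "fy", "cx", "cy" (pixels), "xyz" and "attitude" of the camera in the world. Camera axes: x right, y up, looking along -z (the intrinsics and any distortion apply to the point x, -y, -z); pixel columns grow to the right and rows downward; lengths in m; the calibration is good to about 2 mm. A picture is of the moment at which its call begins. There is no depth.
- r.close_job(): hands the job in, once; it reports no verdict.
The state is a dict: "time_s": time; "q": joint angles; "qvel": joint speeds; "joint_efforts": joint torques, N m; "tcp_pos": TCP position; "eef_rot": TCP orientation; "ft_force": force on the tool from outside, world axes, zero at the start; "wrist_torque": the same for the moment, N m; "opening": finger opening in m.
Only numpy, scipy, OpenCV 4.12 (cv2) and the standard library are available. Lean on these libraries where they do the work, as an engineer would, in place of code of your own. Each camera call takes 0.05 s, during which the arm holds its last target. There are 200 camera calls.

TASK

The aluminium drilling template has been laid on the jig out of register, so it rides tilted on the tips of the jig's two steel dowel pins. With the fingertips, gently nudge the template sideways across the jig until both its locating holes drop over the pins and it lies flat and fully down on the lid blank, then take the hand away. Do not pick the template up, and leave the little boxes, the log slice and the glue bottle where they are.

Things in the scene. Friction and masses are not known exactly. Their poses are not given: they have to be found in the camera images.
- jig: Fixed drilling jig. Origin: centre of its underside, z up. Plywood base 200 (x) x 260 (y) x 18 mm; rails, back stop and dark lid blank on it form one flat seat 34 mm above the bench: x -58 to 58, y -85 to 85 mm; the blank (y -45 to 45) reaches to x = -90. Template home: origin over this origin, axes parallel, underside at 34 mm, 35 mm of base showing all round.
- pin_left (a point): Top of the jig's steel dowel pin at jig x = +40, y = +65 mm: 8 mm in diameter, domed (hemispherical) end, standing 10 mm above the seat, so 44 mm above the bench. Hidden under the template at the start; a short pencil line on the base at each y end, at x = +40, is in line with the pins.
- pin_right (a point): Top of the jig's other pin, alike, at jig x = +40, y = -65 mm.
- template: Loose aluminium plate 130 (x) x 190 (y) x 8 mm, 0.4 to 0.65 kg, two 10 mm through holes at x = +40, y = +65 and -65, six flush brass bushes. Origin: centre of its underside. Starts 13 to 25 mm towards jig +y, within 15 mm in x, 0.12 rad in yaw; tilted 0.1 rad, riding on both pin tips, +x edge 11 to 15 mm off the seat, -x edge on the blank. Slides at 2 to 6 N.
- hole_left (a point): Centre of the template's hole at its y = +65 mm, at the underside. Within about 2 mm of register the holes drop over the domed pins by themselves; once home the pins stop the plate from sliding on and their tips stand 2 mm above it.
- hole_right (a point): Centre of the template's hole at its y = -65 mm, at the underside of the plate.
- tray_box: Bystander: small open wooden box, 65 x 90 mm, 26 mm high, loose on the bench. Origin: centre of its underside.
- walnut_box: Bystander: small closed dark walnut box, 62 x 87 mm, 31 mm high, loose on the bench. Origin: centre of its underside.
- log_slice: Bystander: slice of a branch with bark, 60 mm in diameter, 13 mm high, loose on the bench. Origin: centre of its underside.
- glue: Bystander: yellow glue bottle standing on the bench, 48 mm in diameter, 125 mm high. Origin: centre of its underside.
Not all that is in view belongs to the job. Several things have the shape of the template; the one meant has the colours described above.

How it is judged:
By the outcome, as a careful person would: the job done as asked, in the order asked, and still so for the second after the job is handed in, with the robot touching nothing.
It also fails if it takes over 51 s, if anything falls off the work surface, if the arm or the gripper's body presses on something with over 40 N, if the wrist force passes 120 N, or if a joint passes its speed limit or range.

## Working session

There is one attempt and no reset: what is moved stays moved. The work goes in short steps, Python scripts to look and compute and a shell command to move; the robot and the scene stay as the last step left them, time stands still between calls to the robot, and variables do not carry over. Pictures are saved under pics/ and viewed, about 8 in all and at most 12, crops included, and the job is handed in when it is done.

```bash
mkdir -p pics
cat > h.py <<'E'
from rig import r
import numpy as np, cv2
from scipy.spatial.transform import Rotation as R
def rot(q): return R.from_quat([q[1],q[2],q[3],q[0]]).as_matrix()
def cam(n):
    f=r.grab_frame(n); return f
def ray(f,u,v,z):
    d=np.array([(u-f['cx'])/f['fx'],-(v-f['cy'])/f['fy'],-1.]); d=rot(f['attitude'])@d
    p=np.array(f['xyz']); return p+d*(z-p[2])/d[2]
def proj(f,P):
    c=rot(f['attitude']).T@(np.array(P)-np.array(f['xyz'])); return f['cx']+f['fx']*c[0]/-c[2], f['cy']-f['fy']*c[1]/-c[2]
E
python3 - <<'E'
from h import *
import pickle
for n in('top','scene'):
    f=cam(n);pickle.dump(f,open(n+'.pkl','wb'));cv2.imwrite(f'pics/{n}1.png',f['frame']);print({k:v for k,v in f.items() if k!='frame'})
print(r.observe())
E
```

```text
{'fx': 476.50641892788, 'fy': 476.50641892788, 'cx': 322.63246635341204, 'cy': 245.8909682633578, 'xyz': array([0.33326614, 0.01971649, 0.98249811]), 'attitude': array([-0.68551732, -0.07778011,  0.07749922,  0.7197292 ])}
{'fx': 483.9958030740836, 'fy': 483.9958030740836, 'cx': 318.6669647383838, 'cy': 230.86672574056195, 'xyz': array([ 1.14592218, -0.60901298,  0.66977563]), 'attitude': array([0.823955  , 0.43139269, 0.17281024, 0.32424547])}
{'time_s': 0.1, 'q': array([ 1.41959446e+00,  2.55668928e-01,  1.07128591e-01, -3.94275601e-04,
       -1.42386663e+00, -2.84565737e-01]), 'qvel': array([ 0.00179879, -0.00232943,  0.00356786,  0.00165971,  0.0003636 ,
        0.00058483]), 'joint_efforts': array([-1.74545276e-03, -3.87602949e+01,  2.38473111e+01,  5.37794083e+00,
       -3.81763253e-03,  9.25601569e-06]), 'tcp_pos': array([0.23195051, 0.4982219 , 0.23049832]), 'eef_rot': array([ 8.16524895e-04,  9.76350472e-01, -2.16192202e-01, -1.40896392e-04]), 'ft_force': array([-0.36900178,  0.06335332, -0.19824138]), 'wrist_torque': array([-0.02691262,  0.03576834, -0.0265463 ]), 'opening': 0.08525692414221148}
```

View pics/top1.png

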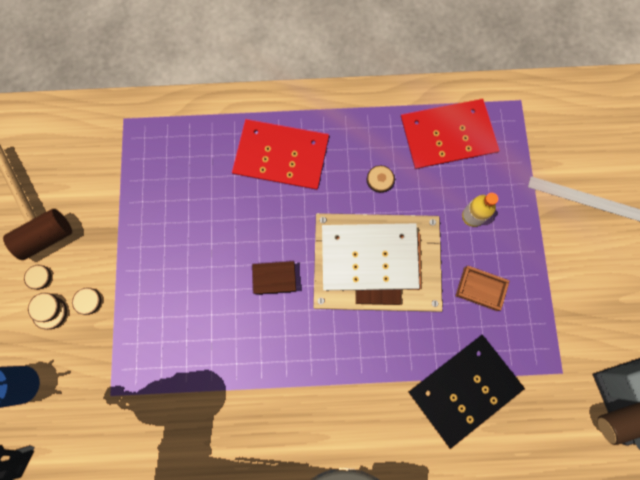

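View pics/scene1.png

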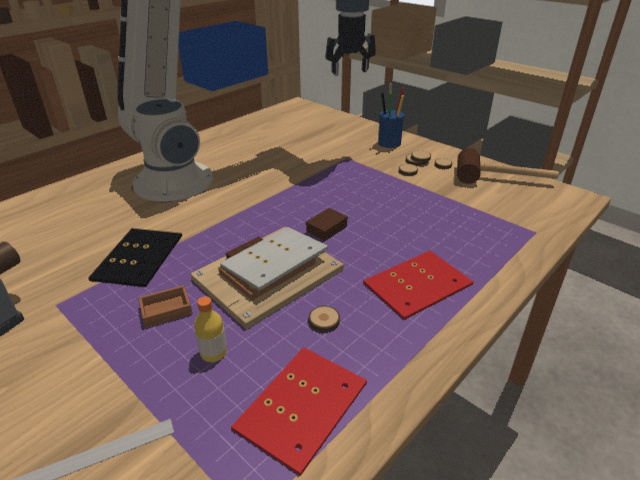

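The top view shows the jig around (378,262) and the white/aluminium template at (370,257), shifted left (+y). The holes are near (337,237) and (402,236), with the walnut box left at (274,277). Next is an enlarged crop.

Run:
```python
from h import *
import pickle
f=pickle.load(open('top.pkl','rb'))
c=f['frame'][200:325,300:455];cv2.imwrite('pics/c1.png',cv2.resize(c,None,fx=5,fy=5,interpolation=cv2.INTER_CUBIC)[:600])
```

```text
(no output)
```

View pics/c1.png

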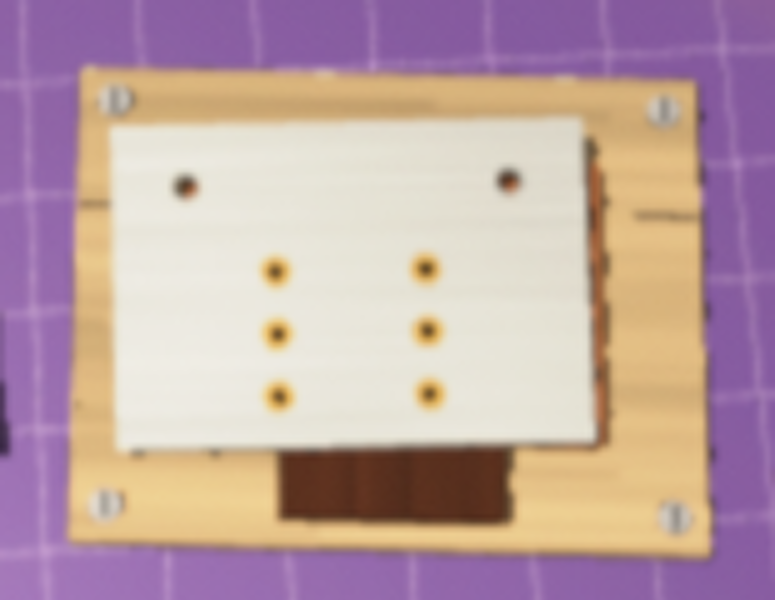

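```bash
cat >> h.py <<'E'
def fit(obj,w):  # 2D rigid
    obj=np.array(obj);w=np.array(w);a=obj-obj.mean(0);b=w-w.mean(0)
    th=np.arctan2((a[:,0]*b[:,1]-a[:,1]*b[:,0]).sum(),(a*b).sum());c,s=np.cos(th),np.sin(th);M=np.array([[c,-s],[s,c]])
    t=w.mean(0)-M@obj.mean(0);return t,th,M,(obj@M.T+t-w)*1000
E
python3 - <<'E'
from h import *
import pickle
f=pickle.load(open('top.pkl','rb'))
def W(p,z): return ray(f,300+(p[0]+.5)/5-.5,200+(p[1]+.5)/5-.5,z)[:2]
jb=[W(p,.018) for p in[(82,68),(695,82),(710,555),(70,542)]]
t,th,M,e=fit([(.1,.13),(.1,-.13),(-.1,-.13),(-.1,.13)],jb);print('jig',t,th,e.round(1).tolist())
tb=[W(p,z) for p,z in[((110,125),.055),((583,118),.055),((597,442),.042),((117,450),.042),((186,187),.052),((508,180),.052)]]
o=[(.065,.095),(.065,-.095),(-.065,-.095),(-.065,.095),(.04,.065),(.04,-.065)]
t2,th2,M2,e2=fit(o,tb);print('tmpl',t2,th2,e2.round(1).tolist())
print('tmpl in jig mm',(M.T@(t2-t)*1000),th2-th)
for n in[-.065,.065]:
  print('hole offset in jig mm',(M.T@(M2@[.04,n]+t2-t)-[.04,n])*1000)
for p in [(80,203),(705,217)]: print('pencil',M.T@(W(p,.018)-t)*1000)
for u,v in [(253,264),(295,263),(300,290)]: print('walnut',ray(f,u,v,.031))
s=r.observe();print(rot(s['eef_rot']).round(3),s['tcp_pos'])
E
```

```text
jig [ 0.51175248 -0.09612874] -0.07070904710299238 [[0.6, 1.1], [1.1, -1.3], [-1.2, -1.1], [-0.5, 1.4]]
tmpl [ 0.5165676  -0.07815626] -0.030422434699984926 [[-0.2, -0.2], [0.5, 0.3], [-0.1, 0.5], [-0.4, 0.3], [0.3, -0.1], [-0.1, -0.7]]
tmpl in jig mm [ 3.53333165 18.26775973] 0.040286612403007446
hole offset in jig mm [ 6.11879734 19.93152908]
hole offset in jig mm [ 0.8829543  19.82604763]
pencil [ 41.06085703 128.23267567]
pencil [  40.62093329 -131.13026503]
walnut [0.5153625  0.15796044 0.031     ]
walnut [0.513237   0.07267331 0.031     ]
walnut [0.45773823 0.06460355 0.031     ]
[[ 0.907 -0.422 -0.001]
 [-0.422 -0.907 -0.002]
 [ 0.     0.002 -1.   ]] [0.23195051 0.4982219  0.23049832]
```

```bash
cat >> h.py <<'E'
J=np.array([.51175,-.09613]);JA=-.0707
Mj=np.array([[np.cos(JA),-np.sin(JA)],[np.sin(JA),np.cos(JA)]])
def go(jx,jy,z,ang):  # jig mm, z mm; ang: tool-y direction in jig frame, deg
    s=r.observe();T=rot(s['eef_rot']);p=np.array(s['tcp_pos'])
    w=np.r_[J+Mj@np.array([jx,jy])/1e3,z/1e3]
    cur=np.degrees(np.arctan2(T[1,1],T[0,1]));d=(ang+np.degrees(JA)-cur+180)%360-180
    print('off',(T.T@(w-p)/.15).round(4),'spin',round(-d/180,4),'| jig now',(Mj.T@(p[:2]-J)*1e3).round(1),(p[2]*1e3).round(1),'yaw err',round(d,2),'F jig',(Mj.T@s['ft_force'][:2]).round(1),round(s['ft_force'][2],1),'t',round(s['time_s'],2),'op',round(s['opening']*1e3,1))
E
python3 -c "
from h import *
go(0,136,230,180);go(0,136,33,180)"
```

```text
off [3.04   1.9576 0.0068] spin 0.3838 | jig now [-321.1  573.1] 230.5 yaw err -69.08 F jig [-0.4  0. ] -0.2 t 0.1 op 85.3
off [3.0399 1.9554 1.3201] spin 0.3838 | jig now [-321.1  573.1] 230.5 yaw err -69.08 F jig [-0.4  0. ] -0.2 t 0.1 op 85.3
```

```bash
python3 -m creep '{"offset":[[1,0.644,0],[1,0.644,0],[1,0.644,0],[1,0.644,0],[1,0.644,0],[1,0.644,0],[1,0.644,0],[1,0.644,0],[1,0.644,0],[1,0.644,0]],"spin":[0.384,0.384,0.384,0.384,0.384,0.384,0.384,0.384,0.384,0.384],"fingers":[60,60,60,60,60,60,60,60,60,60]}'
python3 -c "
from h import *
go(0,136,120,180)"
```

```text
time_s: 0.93
tcp_pos: [0.327, 0.347, 0.2302]
eef_rot: [-0.001, -0.679, 0.734, -0.0]
ft_force: [-0.5, -0.4, -0.8]
opening: 0.0599
off [ 1.9406 -1.4527  0.7379] spin -0.0024 | jig now [-215.6  429. ] 230.2 yaw err 0.42 F jig [-0.4 -0.5] -0.8 t 0.93 op 59.9
```

```bash
python3 -m creep '{"offset":[[0.97,-0.73,0],[0.97,-0.73,0],[0.97,-0.73,0],[0.97,-0.73,0],[0.97,-0.73,0],[0.97,-0.73,0]],"spin":[0,0,0,0,0,0],"fingers":[60,60,60,60,60,60]}'
python3 -c "
from h import *
go(0,136,80,180)"
```

```text
time_s: 1.43
tcp_pos: [0.4258, 0.1905, 0.2301]
eef_rot: [-0.002, -0.677, 0.736, -0.001]
ft_force: [-0.4, 1.2, -0.4]
opening: 0.0601
off [ 0.9474 -0.719   1.0029] spin -0.0037 | jig now [-106.   279.9] 230.1 yaw err 0.66 F jig [-0.5  1.2] -0.4 t 1.43 op 60.1
```

```bash
python3 -m creep '{"offset":[[0.947,-0.719,0.3],[0.947,-0.719,0.5],[0.947,-0.719,0.8],[0.947,-0.719,1],[0.947,-0.719,1],[0.947,-0.719,1],[0.947,-0.719,1],[0.947,-0.719,1]],"spin":[-0.0037,-0.0037,-0.0037,-0.0037,-0.0037,-0.0037,-0.0037,-0.0037],"fingers":[60,60,60,60,60,60,60,60]}'
python3 -c "
from h import *
go(0,136,33,180)
f=cam('wrist');cv2.imwrite('pics/w1.png',f['frame'])"
```

```text
time_s: 2.1
tcp_pos: [0.5202, 0.0388, 0.0784]
eef_rot: [-0.004, -0.681, 0.732, 0.0]
ft_force: [-0.5, 1.3, 0.4]
opening: 0.0601
off [-0.0072 -0.0091  0.3027] spin -0.0005 | jig now [ -1.1 135.2] 78.4 yaw err 0.1 F jig [-0.6  1.2] 0.4 t 2.1 op 60.1
```

View pics/w1.png

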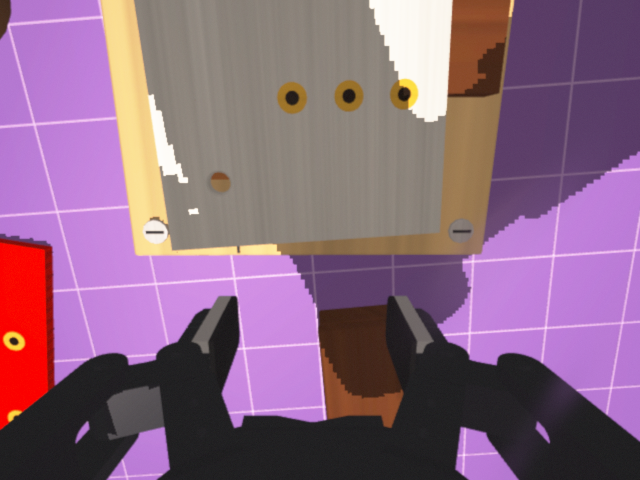

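The wrist view shows the plate's +y edge from (172,248) to (440,232), hole_left at (220,182), and the pencil line at (238,249). The fingers are clear of the jig, and the walnut box at (360,360) is clear of the tips. I'll go down and push.

```bash
python3 -m creep '{"offset":[[0,-0.01,0.15],[0,-0.01,0.3],[0,-0.01,0.3],[0.02,-0.01,0.3],[0.04,-0.01,0.3],[0.06,-0.01,0.3],[0.08,-0.01,0.3],[0.1,-0.01,0.3],[0.12,-0.01,0.3],[0.14,-0.01,0.3],[0.15,-0.01,0.3],[0.15,-0.01,0.3]],"spin":[0,0,0,0,0,0,0,0,0,0,0,0],"fingers":[60,60,60,60,60,60,60,60,60,60,60,60]}'
python3 -c "
from h import *
go(0,106,33,180)
f=cam('wrist');cv2.imwrite('pics/w2.png',f['frame'])
import pickle;pickle.dump(f,open('w2.pkl','wb'))"
```

```text
time_s: 3.15
tcp_pos: [0.5227, 0.0175, 0.0367]
eef_rot: [-0.0, -0.682, 0.732, -0.001]
ft_force: [1.6, 3.0, 2.7]
opening: 0.0601
off [0.054  0.0194 0.0247] spin -0.0 | jig now [  2.9 114.1] 36.7 yaw err 0.0 F jig [1.4 3.1] 2.7 t 3.15 op 60.1
```

View pics/w2.png

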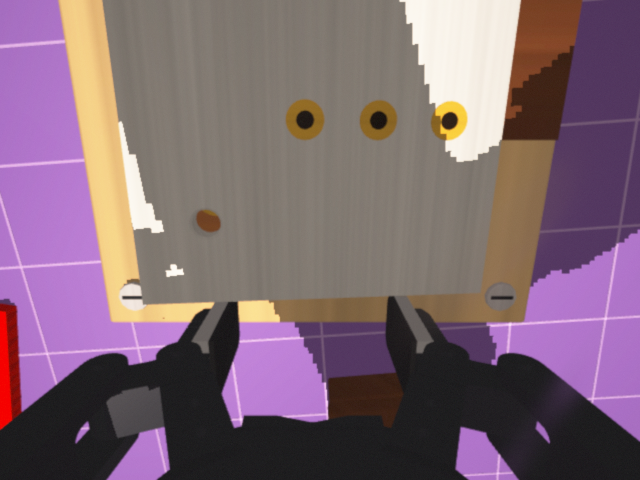

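The fingertips now touch the plate's +y edge, (143,304) to (483,292), at about 3 N. Hole_left is at (208,221) and the base edge lies along row 321.

```bash
cat > m.py <<'E'
from h import *
import pickle
def meas(f,base,tpl,hole):
    jp=lambda p,z:(Mj.T@(ray(f,*p,z)[:2]-J)*1e3).round(1)
    b=[jp(p,.018) for p in base];t=[jp(tpl[0],.055),jp(tpl[1],.042)]
    print('base corners',b,'tpl corners',t,'hole',jp(hole,.052))
    print('base yaw',np.arctan2((b[0]-b[1])[1],(b[0]-b[1])[0]).round(3),'tpl yaw',np.arctan2((t[0]-t[1])[1],(t[0]-t[1])[0]).round(3))
E
python3 -c "
from m import *
f=pickle.load(open('w2.pkl','rb'))
meas(f,[(112,321),(526,321)],[(143,304),(483,292)],(208,220))"
```

```text
base corners [array([ 98.6, 127. ]), array([-98.8, 126.5])] tpl corners [array([ 64.3, 100.8]), array([-64.6, 101.3])] hole [39.3 70.3]
base yaw 0.003 tpl yaw -0.004
```

```bash
python3 -m creep '{"offset":[[0.01,0,0.01],[0.02,0,0.015],[0.03,0,0.015],[0.035,0,0.015],[0.04,0,0.015],[0.045,0,0.015],[0.05,0,0.015],[0.05,0,0.015],[0.05,0,0.015],[0.05,0,0.015]],"spin":[0,0,0,0,0,0,0,0,0,0],"fingers":[60,60,60,60,60,60,60,60,60,60]}'
python3 -c "
from h import *
go(0,106,33,180)
f=cam('wrist');cv2.imwrite('pics/w3.png',f['frame'])
import pickle;pickle.dump(f,open('w3.pkl','wb'))"
```

```text
time_s: 4.03
tcp_pos: [0.5216, 0.01, 0.0341]
eef_rot: [-0.001, -0.682, 0.732, -0.001]
ft_force: [-0.7, 3.7, 1.0]
opening: 0.0596
off [0.0036 0.0157 0.0071] spin -0.0001 | jig now [  2.4 106.5] 34.1 yaw err 0.02 F jig [-0.9  3.6] 1.0 t 4.03 op 59.6
```

View pics/w3.png

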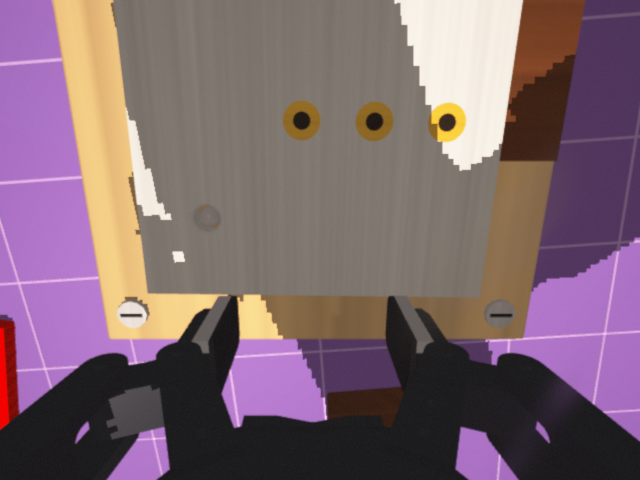

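The steel pin now fills hole_left at (207,217) and the plate edge is level along row 295, so it appears dropped. I'll back off, rise and check.

```bash
python3 -m creep '{"offset":[[-0.04,0,0],[-0.08,0,0],[-0.1,0,-0.1],[-0.1,0,-0.35],[-0.1,0,-0.6],[-0.1,0,-0.85],[-0.1,0,-1],[-0.1,0,-1],[-0.1,0,-1],[-0.1,0,-1]],"spin":[0,0,0,0,0,0,0,0,0,0],"fingers":[60,60,60,60,60,60,60,60,60,60]}'
python3 -c "
from h import *
go(0,106,33,180)
f=cam('wrist');g=cam('scene');t=cam('top')
c=cv2.resize(g['frame'][215:330,180:360],None,fx=4,fy=4,interpolation=cv2.INTER_CUBIC)
cv2.imwrite('pics/s2.png',c)
a=cv2.resize(f['frame'],(400,300));b=t['frame'][85:385,200:540]
import pickle;pickle.dump((f,t),open('fin.pkl','wb'))
cv2.imwrite('pics/w4.png',f['frame'])"
```

```text
time_s: 4.92
tcp_pos: [0.5222, 0.0254, 0.1833]
eef_rot: [-0.002, -0.682, 0.732, -0.001]
ft_force: [-0.5, -1.3, -0.9]
opening: 0.06
off [0.1032 0.0111 1.0027] spin -0.0001 | jig now [  1.9 122. ] 183.3 yaw err 0.01 F jig [-0.4 -1.4] -0.9 t 4.92 op 60.0
```

View pics/s2.png

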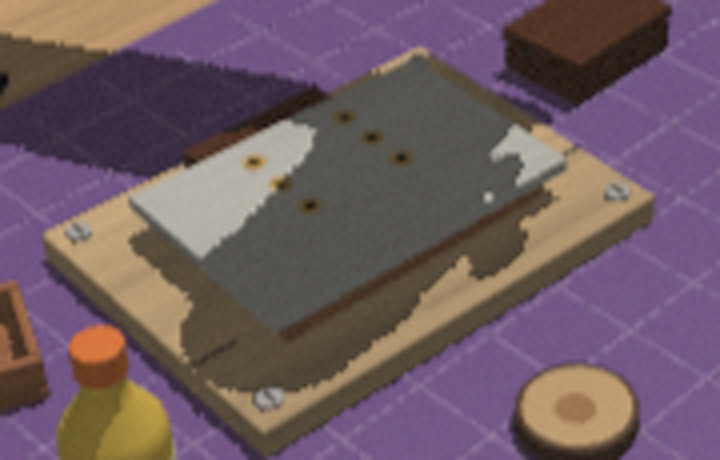

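View pics/w4.png

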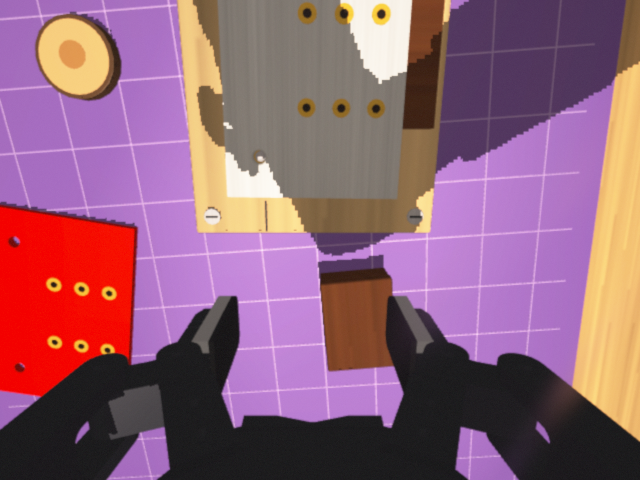

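The scene crop shows the plate low and parallel on the seat, and the pin tip stands in hole_left at (260,158). The right hole is in shadow, so I'll move over for a direct view.

```bash
python3 -m creep '{"offset":[[0.25,0,0],[0.5,0,0],[0.75,0,0],[0.9,0,0],[0.9,0,0],[0.9,0,0],[0.9,0,0]],"spin":[0,0,0,0,0,0,0],"fingers":[60,60,60,60,60,60,60]}'
python3 -c "
from h import *
go(0,106,33,180)
f=cam('wrist');t=cam('top');
c=t['frame'][200:325,300:455]
a=cv2.resize(f['frame'],(620,465));cv2.imwrite('pics/w5.png',f['frame'])
cv2.imwrite('pics/t5.png',cv2.resize(c,None,fx=4,fy=4,interpolation=cv2.INTER_CUBIC))"
```

```text
time_s: 5.65
tcp_pos: [0.5122, -0.1093, 0.1826]
eef_rot: [-0.003, -0.681, 0.732, 0.0]
ft_force: [-0.7, 0.6, -0.4]
opening: 0.0601
off [-0.7982  0.006   0.9939] spin -0.0002 | jig now [  1.4 -13.1] 182.6 yaw err 0.04 F jig [-0.8  0.5] -0.4 t 5.65 op 60.1
```

View pics/w5.png

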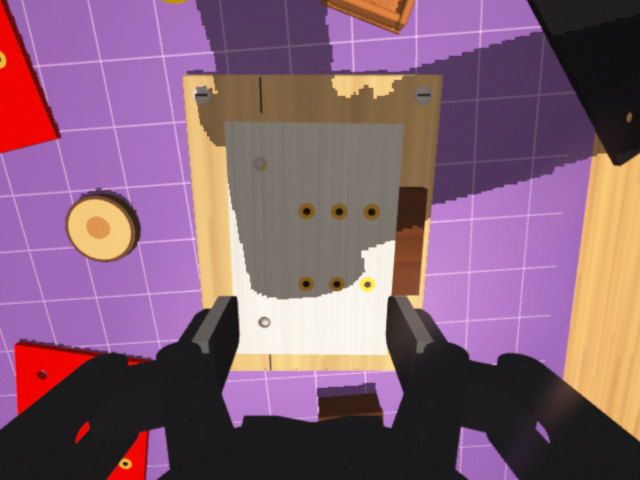

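Both pin tips are visible in their holes, at (260,163) and (265,322). The plate is square to the base with even margins, and the hand is clear above it.

```bash
python3 -c "
from rig import r
print(r.close_job())"
```

```text
the job is handed in; nothing more can be done
None
```

The template is now seated on the jig: both locating holes have dropped over the pins and it lies flat on the lid blank. I used the open fingertips as a two-point fence on its +y edge and pushed it about 20 mm towards jig -y. That push also took out the yaw and the x offset.

- **Seating:** the last wrist picture shows a steel pin tip in each hole, with the plate square to the base and its margins even. The scene picture shows it lying low and level, with no tilt.
- **Force and time:** the readings at the end of each move never exceeded about 5 N. I handed in about 6 s into the 51 s, with the hand about 14 cm above the plate and touching nothing.
- **Other objects:** no move came near the little boxes, the log slice or the glue bottle. I judged this from the pictures and did not measure their positions again.
- **One disagreement:** the wrist camera put the jig about 3 mm off the top camera's measurement. I allowed for this when judging how far was left to push.

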